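Nest, dial open and present a padlock

ROBOT

A 7-joint arm with a two-finger parallel gripper is mounted at the origin on a cart in front of the work surface, level with it; the furniture and walls round the work are solid. World frame = base frame: x ahead of the robot, y to its left, z up, the work surface at z = 0. Lengths are in m, angles in rad, forces in N, time in s.
With the tool pointing down it reaches from about 0.35 to 0.9 m from the base axis. Payload 8.1 kg.
Tool frame: the origin (TCP) lies at the very end of the fingers, on their centre line; the grasp point (between the pads) lies 19 mm behind it; z points along the fingers, y is the line along which they close (so a half turn about z gives the same grasp; the last joint's range is limited). The gripper opens to 92 mm and grips with 3 to 60 N. Pads are 19 mm wide; open, the fingers measure 130 mm over their backs; the gripper's body (75 mm by 190 mm) begins 47 mm behind the grasp point.
Start: joints at [-1.244, 0.434, 0.025, 1.573, -0.012, 1.134, -0.075], TCP at [0.26, 0.568, 0.227] pointing down, gripper open.
Joint ranges: [-2.62, 2.62], [-0.44, 2.09], [-1.27, 1.32], [0.08, 2.57], [-1.32, 4.46], [0.12, 2], [-2.74, 2.74]. Speed limits (rad/s): [2.22, 2.22, 3.01, 3.01, 3.14, 3.14, 3.14].

INTERFACE

Orientations are given as a rotation vector (axis times angle).
In Python, from cell import arm gives the robot as it stands.
- The arm moves only by the shell command python3 -m pendant 'ROWS' [FORCE]. ROWS is a JSON object of lists of equal length, an entry for each row: "slide": the shift along the tool's x, y, z in units of 0.3 m (1.0 is 0.3 m), a list of three; "dr": the turn, a rotation vector about the tool's x, y, z in units of 0.12 rad (1.0 is 0.12 rad), a list of three; "claw": the opening, from 0 (shut) to 1 (fully open). In form: {"slide": [[tx, ty, tz], ...], "dr": [[ax, ay, az], ...], "claw": [claw, ...]}. A call has 1 to 10 rows; each row shifts and turns the commanded pose from where the row before left it, along the tool's axes as they then stand; what a row does not reach is not made up. A row lasts 1/10 s, in which the tool goes at most 50 mm and 8.59 degrees, less where a joint would pass 70% of its speed; a pose out of reach is approached as far as the arm can. A call with a number of a shift or a turn outside -1 to 1 is refused whole. A call with a gripper value outside its range is refused whole. The fingers move at their own pace and stop on an object; FORCE is the grip in N (left out, the last holds). Time passes only in rows, so rows that do not move let the fingers close. It gives the time, the measured TCP pose, the force, the opening and the grip force at its end, in the units of the state.
- arm.observe(): the state, without advancing time (a new reading comes with each control period).
- arm.get_image(name): name is "scene" or "top" or "wrist"; returns the picture (480x640x3 uint8, red, green, blue); there is no depth.
- arm.calibration(name): a dict with "K" (3x3 intrinsics, pixels), "dist" ([k1, k2, p1, p2, k3] as OpenCV has them; the pictures are not rectified), "xyz" and "orientation" of the camera in the world. Camera axes: x right, y up, looking along -z (the intrinsics and any distortion apply to the point x, -y, -z); pixel columns grow to the right and rows downward; lengths in m; the calibration is good to about 2 mm. A picture is of the moment at which its call begins: read the wrist's pose just before it. calibration takes no time and is no camera call; for the wrist camera it gives the pose at the moment of the call.
- arm.sign_off(): hands the job in; it is judged then, once.
The state is a dict: "clock": time; "joints": joint angles; "dq": joint speeds; "joint_efforts": joint torques, N m; "position": TCP position; "ee_rot": TCP orientation; "force": force on the tool from outside, world axes, zero at the start; "ft_torque": the same for the moment, N m; "width": opening from 0.0 (shut) to 1.0 (fully open); "gripper_force": force on a finger pad.
Only numpy, scipy, OpenCV 4.12 (cv2) and the standard library are available. Lean on these libraries where they do the work, as an engineer would, in place of code of your own. Each camera call takes 0.05 s, during which the arm holds its last target. There are 200 camera calls.

TASK

Lay the dial padlock, dial upward, fully down into the holding nest whose pocket matches its body. While it sits there, turn its dial clockwise, click by click, until the pointer clicks home at the index mark beside the shackle, and pull the shackle all the way out. Then lift the open lock out of the nest and hold it still in the gripper, at least 15 cm above the worktop, with the shackle still out; finish while holding it, and leave the things standing around where they are.

Things in the scene. Friction and masses are not known exactly. Their poses are not given: they have to be found in the camera images.
- padlock: Loose steel padlock lying on its back, 0.3 kg: body 50 (x) x 58 (y) x 30 mm thick. Origin: centre of its underside; z up, on the dial axis; -x points along the shackle. Black dial on top: skirt 38 mm wide, z 30-35 mm, then a bar grip 34 x 12 mm, z 35-54 mm. White index bar on its top at x = -22 mm. The body can be gripped from above across its 58 mm sides (y), on the upper half.
- dial (a joint): Dial angle in rad, counterclockwise from above: 0 = pointer at the index, shackle released (within 0.12 is good). Clicks into a notch every 0.42 rad (-0.42, 0, 0.42, 0.84, 1.26), which holds it with about 0.03 N m; stops at -0.55 and 1.45. It starts at a positive angle, so it turns clockwise to 0, and can be overshot.
- dial_grip (a point): Centre of the dial's bar grip, on the dial axis, 44.5 mm above the lock's underside. The frame turns with the dial: x along the bar (pointer end at -x); the bar is 12 mm thick along y, so the fingers close along y. The skirt's top is 9.5 mm below this point: keep the fingertips above it.
- shackle (a joint): How far the shackle is pulled out, in m: 0 closed, 0.022 fully out (stop; the lock may first shift up to 5 mm in the nest as it is pulled). About 3 N of friction; stays where it is left. Blocked after 1 to 3 mm unless the dial stands at its index. Lifted by the bow, the lock swings down and hangs below it.
- shackle_bow (a point): Middle of the shackle's cross bar: round bar 7.4 mm thick along y, 79 mm from the lock's origin along its -x when closed, 16 mm above its underside (21 mm above the worktop in the nest). Axes as the lock's; pull along -x. 37 mm clear between the legs, 50 mm from bar to lock body, of which the nest wall takes 9 mm: to pinch the bar from above, fingers closing along x, open only about 30 mm.
- nest_square: Aluminium nest with the matching rectangular pocket, fixed: pocket 54.5 (x) x 62.5 (y) mm at the floor, widening by 3 mm a side at the top, floor 5 mm and wall tops 14.5 mm above the worktop, walls 6.5 mm thick; a low screw ear on each y side. Origin: centre of its underside, z up. The lock lies in it with its x along this x, so the shackle passes over the wall towards -x, facing the robot.
- nest_square_floor (a point): Centre of the pocket floor of the rectangular nest, 5 mm above the worktop; when the lock is seated its origin is here.
- nest_round: Aluminium nest with a round pocket, 66 mm bore and 78 mm outside, 15 mm high, for round locks: not the matching one. Fixed; origin at the centre of its underside.
- timer: Bystander: bench timer, 66 x 62 x 19 mm, loose; origin at the centre of its underside.
- cartridge2: Bystander: small white test cartridge, 62 x 34 x 15 mm, loose; origin at the centre of its underside.
- cartridge3: Bystander: a second white test cartridge, 62 x 34 x 15 mm, loose; origin at the centre of its underside.

How it is judged:
By the outcome, as a careful person would: the job done as asked, in the order asked, and still so for the second after the job is handed in, while the arm keeps its last pose, push and grip.
It also fails if it takes over 66 s, if anything falls off the work surface, if the arm or the gripper's body presses on something with over 40 N, if the wrist force passes 120 N, or if a joint passes its speed limit or range.

## Working session

There is one attempt and no reset: what is moved stays moved. The work goes in short steps, Python scripts to look and compute and a shell command to move; the robot and the scene stay as the last step left them, time stands still between calls to the robot, and variables do not carry over. Pictures are saved under pics/ and viewed, at most 10 in all, crops included, and the job is handed in when it is done.

```bash
mkdir -p pics; ls; cat > h.py <<'E'
import numpy as np, cv2
from scipy.spatial.transform import Rotation as R
from cell import arm
def cam(n):
    c=arm.calibration(n); o=np.array(c['orientation'],float)
    M=o if o.shape==(3,3) else (R.from_rotvec(o) if o.size==3 else R.from_quat(o)).as_matrix()
    return np.array(c['K'],float),np.array(c['dist'],float),np.array(c['xyz'],float),M
def px2w(n,pts,z,c=None):
    K,d,t,M=c or cam(n)
    u=cv2.undistortPoints(np.array(pts,float).reshape(-1,1,2),K,d).reshape(-1,2)
    r=np.c_[u[:,0],-u[:,1],-np.ones(len(u))]@M.T
    return t+r*((z-t[2])/r[:,2])[:,None]
def w2px(n,P,c=None):
    K,d,t,M=c or cam(n)
    q=(np.array(P,float).reshape(-1,3)-t)@M
    q=q*[1,-1,-1]
    return cv2.projectPoints(q,np.zeros(3),np.zeros(3),K,d)[0].reshape(-1,2)
def snap(n,f,box=None,s=1):
    im=arm.get_image(n); cv2.imwrite(f'pics/{f}_raw.png',im[...,::-1])
    if box: x0,y0,x1,y1=box; im=im[y0:y1,x0:x1]
    im=cv2.resize(im,None,fx=s,fy=s,interpolation=cv2.INTER_CUBIC)
    cv2.imwrite(f'pics/{f}.png',im[...,::-1])
E
python3 - <<'E'
from h import *
for n in('scene','top','wrist'): print(n,arm.calibration(n))
snap('top','top0'); snap('scene','scene0'); print(arm.observe())
E
```

```text
pics
scene {'K': array([[451.81388682,   0.        , 311.95250075],
       [  0.        , 451.81388682, 231.57978493],
       [  0.        ,   0.        ,   1.        ]]), 'dist': array([-0.0329517,  0.       ,  0.       ,  0.       ,  0.       ]), 'xyz': array([0.14154578, 0.18866654, 0.55971825]), 'orientation': array([ 0.3801975 , -1.16151044, -2.27803835])}
top {'K': array([[469.31925348,   0.        , 316.25637119],
       [  0.        , 469.31925348, 244.28012262],
       [  0.        ,   0.        ,   1.        ]]), 'dist': array([-0.02473593,  0.        ,  0.        ,  0.        ,  0.        ]), 'xyz': array([ 0.41227063, -0.38041367,  0.90932412]), 'orientation': array([ 0.08673103, -0.12164849, -1.58572989])}
wrist {'K': array([[354.6790118 ,   0.        , 318.18440499],
       [  0.        , 354.6790118 , 241.69683487],
       [  0.        ,   0.        ,   1.        ]]), 'dist': array([-0.04034606,  0.        ,  0.        ,  0.        ,  0.        ]), 'xyz': array([0.20004206, 0.59566556, 0.38403955]), 'orientation': array([-0.22657207, -0.14221164,  1.13517991])}
{'clock': 0.1, 'joints': array([-1.24357066,  0.4351629 ,  0.0249821 ,  1.5740034 , -0.01156838,
        1.13398435, -0.0751344 ]), 'dq': array([-2.02476636e-05, -3.01684032e-04,  9.53755347e-04, -2.59449835e-03,
        1.98600458e-04, -7.56252458e-04, -1.81100364e-04]), 'joint_efforts': array([ 3.05066329e-03, -6.69126177e+01,  9.88145135e-01, -3.15145791e+01,
       -6.04565721e-02,  3.74189531e-02,  3.70974249e-05]), 'position': array([0.26031871, 0.5677093 , 0.22601864]), 'ee_rot': array([-6.70103238e-01, -3.06914779e+00,  2.20947016e-03]), 'force': array([ 0.4477617 , -0.06970729,  0.53919421]), 'ft_torque': array([-0.02045903,  0.01609385, -0.01180915]), 'gripper_force': 0.0, 'width': 1.001500979019964}
```

View pics/top0.png

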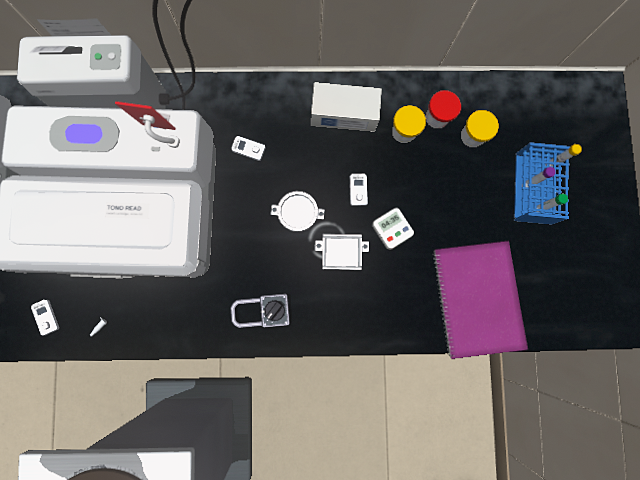

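View pics/scene0.png

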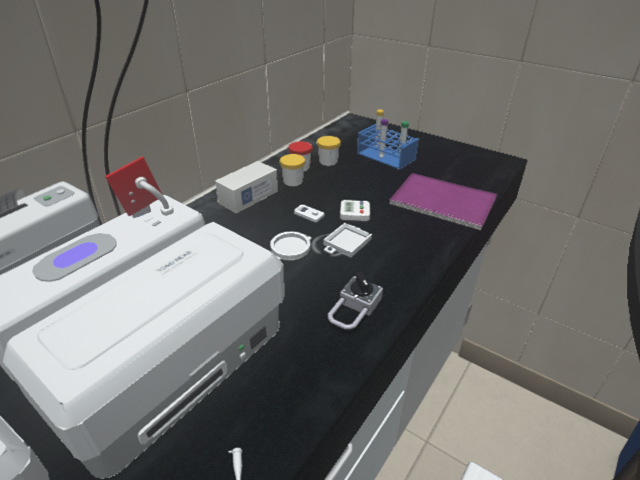

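The top view shows the lock at about (275,310) with its shackle pointing left, the square nest at (343,251) with ears left and right, the round nest at (297,212), the timer at (393,228) and the cartridges at (358,189) and (249,148). The scene view agrees.

```bash
python3 - <<'E'
from h import *
im=cv2.imread('pics/top0_raw.png')
c=cv2.resize(im[200:340,220:420],None,fx=4,fy=4,interpolation=cv2.INTER_CUBIC); cv2.imwrite('pics/crop1.png',c)
hsv=cv2.cvtColor(im,cv2.COLOR_BGR2HSV)
m=(hsv[...,2]>95).astype(np.uint8)
n,l,s,ce=cv2.connectedComponentsWithStats(m)
for i in range(1,n):
    x,y,w,h,a=s[i]
    if 220<x<420 and 150<y<335 and a>60:
        cn=max(cv2.findContours((l==i).astype(np.uint8),0,2)[0],key=cv2.contourArea)
        r=cv2.minAreaRect(cn); b=cv2.boxPoints(r)
        print(s[i],r); print(px2w('top',b,0.0145)[:,:2].round(4).tolist())
E
```

```text
[350 173  18  33 513] ((358.5, 189.0), (32.0, 17.0), 90.0)
[[0.6717, -0.4705], [0.6713, -0.5041], [0.6069, -0.5019], [0.6074, -0.4687]]
[ 271  191   54   40 1419] ((297.2301940917969, 211.70565795898438), (44.10639190673828, 41.77206802368164), 47.48955535888672)
[[0.6007, -0.307], [0.6562, -0.3675], [0.5905, -0.4244], [0.5361, -0.364]]
[ 373  208   41   41 1044] ((392.6153564453125, 227.92306518554688), (33.83671188354492, 31.61791229248047), 56.3099365234375)
[[0.572, -0.5067], [0.606, -0.5595], [0.5498, -0.5938], [0.5164, -0.5411]]
[309 222  28  19 112] ((320.0693664550781, 228.2869110107422), (10.227652549743652, 30.88284683227539), 60.01835632324219)
[[0.5564, -0.3785], [0.5859, -0.4309], [0.5683, -0.4404], [0.5389, -0.3881]]
[ 314  227   55   43 1608] ((341.1614990234375, 248.09230041503906), (53.9168586730957, 41.87986373901367), 3.1798300743103027)
[[0.4866, -0.3945], [0.5675, -0.4005], [0.5601, -0.5047], [0.479, -0.4975]]
[231 294  58  34 801] ((259.3565673828125, 311.4221496582031), (31.506439208984375, 57.1280517578125), 84.80557250976562)
[[0.4309, -0.2355], [0.4387, -0.343], [0.3799, -0.3477], [0.3723, -0.2411]]
```

View pics/crop1.png

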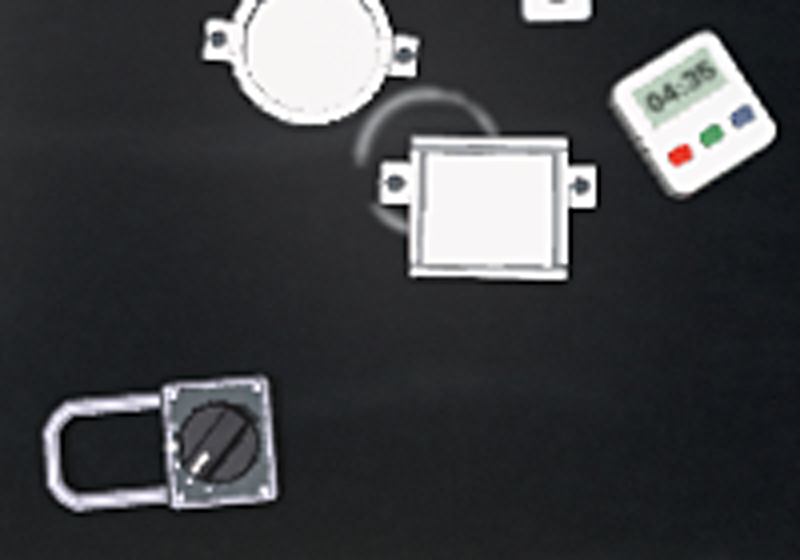

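The crop shows the lock body with corners near (162,382), (268,375), (277,499), (170,509) and the dial centre near (219,443). The nest's wall corners are near (412,136), (568,136), (568,280), (410,277).

```bash
cat >> h.py <<'E'
from scipy.linalg import logm,expm
def plan(p,yaw,N,refT=None):
    """rows from present pose to TCP p, tool down, tool y at world angle yaw (deg; nearest of the two half turns unless exact)"""
    s=arm.observe(); T=np.eye(4); T[:3,:3]=R.from_rotvec(s['ee_rot']).as_matrix(); T[:3,3]=s['position']
    a=np.radians(yaw); y=np.array([np.cos(a),np.sin(a),0]); z=np.array([0,0,-1.]); G=np.eye(4)
    G[:3,:3]=np.c_[np.cross(y,z),y,z]; G[:3,3]=p
    D=np.linalg.inv(T)@G; S=expm(np.real(logm(D))/N)
    print('pos',s['position'].round(4),'yawY',np.degrees(np.arctan2(T[1,1],T[0,1])).round(2),'tz',T[:3,2].round(4),'F',s['force'].round(1),'w',round(s['width']*92,1),'clk',s['clock'])
    print(f'x{N} slide',(S[:3,3]/.3).round(4),'dr',(R.from_matrix(S[:3,:3]).as_rotvec()/.12).round(4),'mm/row',np.linalg.norm(S[:3,3]*1e3).round(1))
E
python3 - <<'E'
from h import *
f=lambda P:[(220+(x+.5)/4-.5,200+(y+.5)/4-.5) for x,y in P]
b=px2w('top',f([(162,382),(268,375),(277,499),(170,509)]),.030); print('lock',b.round(4).tolist(),b.mean(0))
print('sides',np.linalg.norm(b-np.roll(b,-1,0),axis=1))
d=px2w('top',f([(219,443)]),.035);print('dial',d)
v=(b[1]+b[2]-b[0]-b[3]);print('lock yaw',np.degrees(np.arctan2(v[1],v[0])))
bw=px2w('top',f([(52,459)]),.016);print('bow',bw)
q=px2w('top',f([(412,136),(568,136),(568,280),(410,277)]),.0145); print('nest',q.round(4).tolist(),q.mean(0)); print(np.linalg.norm(q-np.roll(q,-1,0),axis=1))
q=px2w('top',f([(422,151),(552,154),(552,266),(418,265)]),.005); print('floor',q.round(4).tolist(),q.mean(0)); print(np.linalg.norm(q-np.roll(q,-1,0),axis=1))
ears=px2w('top',f([(395,183),(581,186)]),.005);print('ears',ears,ears.mean(0))
# instrument corner by two views
def ray(n,p):
    a=px2w(n,[p],0)[0];c=cam(n)[2];return c,(a-c)/np.linalg.norm(a-c)
for pt,ps in(((195,268),(281,262)),((176,145),(168,208))):
    c1,r1=ray('top',pt);c2,r2=ray('scene',ps)
    k=np.linalg.lstsq(np.c_[r1,-r2],c2-c1,rcond=None)[0];print('instr',c1+k[0]*r1,c2+k[1]*r2)
plan([.38,-.27,.30],5-5,24)
plan([.42,-.02,.40],-3,14)
E
```

```text
lock [[0.4355, -0.2948, 0.03], [0.4378, -0.3441, 0.03], [0.3807, -0.3476, 0.03], [0.3771, -0.2983, 0.03]] [ 0.40777674 -0.32121188  0.03      ]
sides [0.04934024 0.05721502 0.04949029 0.05846788]
dial [[ 0.40689177 -0.32141985  0.035     ]]
lock yaw -86.53001054366737
bow [[ 0.40074807 -0.2417376   0.016     ]]
nest [[0.5518, -0.4141, 0.0145], [0.5506, -0.4896, 0.0145], [0.4809, -0.4874, 0.0145], [0.4836, -0.4117, 0.0145]] [ 0.51673785 -0.45070097  0.0145    ]
[0.07547623 0.06975604 0.07567686 0.06818449]
floor [[0.5458, -0.4192, 0.005], [0.5433, -0.4826, 0.005], [0.4885, -0.481, 0.005], [0.4901, -0.4161, 0.005]] [ 0.51695512 -0.44970882  0.005     ]
[0.0634853 0.054801  0.0649105 0.0557406]
ears [[ 0.53029361 -0.4057251   0.005     ]
 [ 0.52735317 -0.49630257  0.005     ]] [ 0.52882339 -0.45101383  0.005     ]
instr [ 0.4790955  -0.19786227  0.1342066 ] [ 0.4794895  -0.19761828  0.13429803]
instr [ 0.67957305 -0.17054357  0.16440267] [ 0.68504838 -0.16579931  0.16770402]
pos [0.2603 0.5677 0.226 ] yawY 65.37 tz [-4.0e-04 -1.3e-03 -1.0e+00] F [ 0.4 -0.1  0.5] w 92.1 clk 0.1
x24 slide [-0.1117 -0.0543 -0.0102] dr [-4.000e-04  3.000e-04  3.961e-01] mm/row 37.4
pos [0.2603 0.5677 0.226 ] yawY 65.37 tz [-4.0e-04 -1.3e-03 -1.0e+00] F [ 0.4 -0.1  0.5] w 92.1 clk 0.1
x14 slide [-0.1461 -0.0487 -0.0414] dr [-7.000e-04  6.000e-04  7.103e-01] mm/row 47.8
```

```bash
python3 -m pendant '{"slide":[[-0.05,-0.02,-0.14],[-0.14,-0.05,-0.06],[-0.14,-0.05,-0.04],[-0.146,-0.05,-0.04],[-0.146,-0.05,-0.04],[-0.146,-0.05,-0.04],[-0.146,-0.05,-0.04],[-0.146,-0.05,-0.04],[-0.146,-0.05,-0.04],[-0.146,-0.05,-0.04]],"dr":[[0,0,0.3],[0,0,0.7],[0,0,0.7],[0,0,0.7],[0,0,0.7],[0,0,0.7],[0,0,0.7],[0,0,0.7],[0,0,0.7],[0,0,0.7]],"claw":[1,1,1,1,1,1,1,1,1,1]}' 20
python3 -c "
from h import *
plan([.4075,-.321,.30],3.5,14)"
```

```text
clock: 1.1
position: [0.4416, 0.1877, 0.3828]
ee_rot: [-1.807, -2.57, 0.001]
force: [0.4, -0.2, 1.0]
width: 1.002
gripper_force: 0.0
pos [0.4416 0.1877 0.3828] yawY 19.76 tz [-4.e-04 -3.e-04 -1.e+00] F [ 0.4 -0.2  1. ] w 92.2 clk 1.1
x14 slide [-0.1171 -0.0337  0.0197] dr [-0.0003  0.0002  0.169 ] mm/row 37.0
```

```bash
python3 -m pendant '{"slide":[[-0.117,-0.034,0.02],[-0.117,-0.034,0.02],[-0.117,-0.034,0.02],[-0.117,-0.034,0.02],[-0.117,-0.034,0.02],[-0.117,-0.034,0.02],[-0.117,-0.034,0.02],[-0.117,-0.034,0.02],[-0.117,-0.034,0.02],[-0.117,-0.034,0.02]],"dr":[[0,0,0.17],[0,0,0.17],[0,0,0.17],[0,0,0.17],[0,0,0.17],[0,0,0.17],[0,0,0.17],[0,0,0.17],[0,0,0.17],[0,0,0.17]],"claw":[1,1,1,1,1,1,1,1,1,1]}' && python3 -m pendant '{"slide":[[-0.117,-0.034,0.02],[-0.117,-0.034,0.02],[-0.117,-0.034,0.02],[-0.117,-0.034,0.02],[0,0,0],[0,0,0]],"dr":[[0,0,0.17],[0,0,0.17],[0,0,0.17],[0,0,0.17],[0,0,0],[0,0,0]],"claw":[1,1,1,1,1,1]}'
python3 - <<'E'
from h import *
c=cam('wrist'); np.savez('w1.npz',K=c[0],d=c[1],t=c[2],M=c[3])
snap('wrist','w1',None,1.25); print(w2px('wrist',[[.4075,-.321,.03],[.517,-.45,.0145]],c))
plan([.4075,-.321,.10],3.5,5)
E
```

```text
clock: 2.1
position: [0.4315, -0.1763, 0.3224]
ee_rot: [-2.055, -2.376, -0.0]
force: [0.5, 0.1, -0.6]
width: 1.002
gripper_force: 0.0
clock: 2.7
position: [0.4068, -0.3196, 0.2982]
ee_rot: [-2.152, -2.287, 0.001]
force: [0.3, 0.2, 0.8]
width: 1.0
gripper_force: 0.0
[[318.56732237 207.90704504]
 [393.431538   305.45161533]]
pos [ 0.4074 -0.3186  0.2984] yawY 3.62 tz [-6.e-04  7.e-04 -1.e+00] F [-0.2  0.6  0.1] w 92.2 clk 2.75
x5 slide [-0.0016 -0.      0.1323] dr [-0.001  -0.0012  0.0034] mm/row 39.7
```

View pics/w1.png

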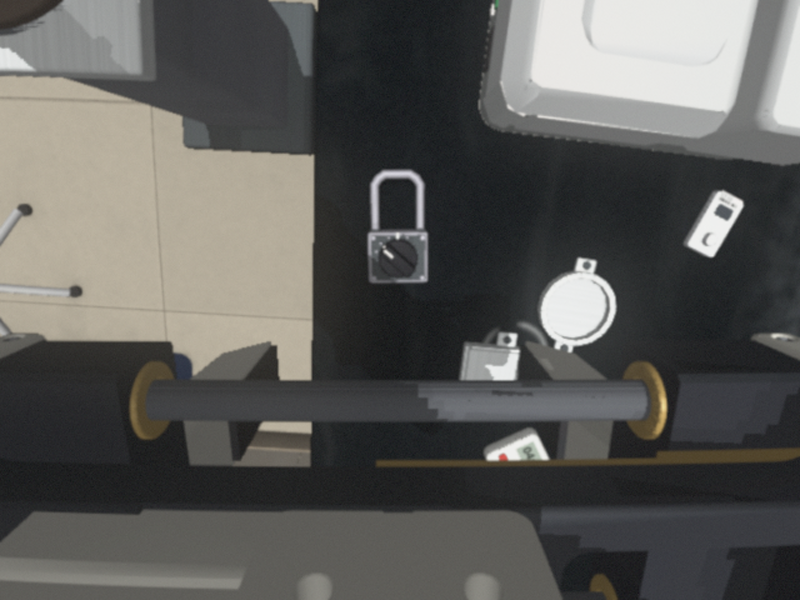

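The wrist view shows the lock body at about (368–428, 232–283) in the 1.25x picture, square to the tool and midway between the fingers.

```bash
python3 - <<'E'
from h import *
z=np.load('w1.npz'); c=(z['K'],z['d'],z['t'],z['M'])
im=cv2.imread('pics/w1_raw.png'); g=cv2.cvtColor(im,cv2.COLOR_BGR2GRAY)
m=(g[125:235,280:360]>60).astype(np.uint8)
m=cv2.morphologyEx(m,cv2.MORPH_CLOSE,np.ones((9,9)))
m=cv2.morphologyEx(m,cv2.MORPH_OPEN,np.ones((15,15)))
cn=max(cv2.findContours(m,0,2)[0],key=cv2.contourArea)
r=cv2.minAreaRect(cn); b=cv2.boxPoints(r)+[280,125]
print(r); w=px2w('wrist',b,.03,c);print(w.round(4).tolist(),w.mean(0),np.linalg.norm(w-np.roll(w,-1,0),axis=1))
# dial skirt: darkest blob
k=(g[180:232,290:348]<45).astype(np.uint8);k=cv2.morphologyEx(k,cv2.MORPH_CLOSE,np.ones((9,9)))
cn=max(cv2.findContours(k,0,2)[0],key=cv2.contourArea);e=cv2.minEnclosingCircle(cn);print(e,px2w('wrist',[(e[0][0]+290,e[0][1]+180)],.035,c))
E
```

```text
((38.0, 70.5), (25.0, 48.0), 90.0)
[[0.3764, -0.2929, 0.03], [0.4335, -0.2894, 0.03], [0.4359, -0.3194, 0.03], [0.3778, -0.3229, 0.03]] [ 0.4058972  -0.30613574  0.03      ] [0.05722954 0.03008227 0.05820889 0.03008884]
((28.5, 25.5), 38.24274444580078) [[ 0.40719391 -0.31730735  0.035     ]]
```

```bash
python3 -m pendant '{"slide":[[0,0,0.11],[0,0,0.133],[0,0,0.133],[0,0,0.133],[0,0,0.1],[0,0,0],[0,0,0]],"dr":[[0,0,0],[0,0,0],[0,0,0],[0,0,0],[0,0,0],[0,0,0],[0,0,0]],"claw":[1,1,1,1,1,1,1]}'
```

```text
clock: 3.45
position: [0.408, -0.3184, 0.1166]
ee_rot: [-2.148, -2.292, -0.0]
force: [0.3, -0.2, 0.9]
width: 0.998
gripper_force: 0.0
```

```bash
python3 -c "
from h import *
plan([.407,-.3195,.014],3.5,4)
snap('wrist','w2')
c=cam('wrist');np.savez('w2.npz',K=c[0],d=c[1],t=c[2],M=c[3])
print(w2px('wrist',[[.4065,-.3195,.03],[.517,-.45,.0145]],c))
"
```

```text
pos [ 0.408  -0.3184  0.1166] yawY 3.7 tz [-3.e-04  4.e-04 -1.e+00] F [ 0.3 -0.2  0.9] w 91.8 clk 3.45
x4 slide [-0.0009 -0.0009  0.0855] dr [-0.0005 -0.0009  0.0074] mm/row 25.7
[[314.39231767 246.25528788]
 [432.33313173 394.08890048]]
```

View pics/w2.png

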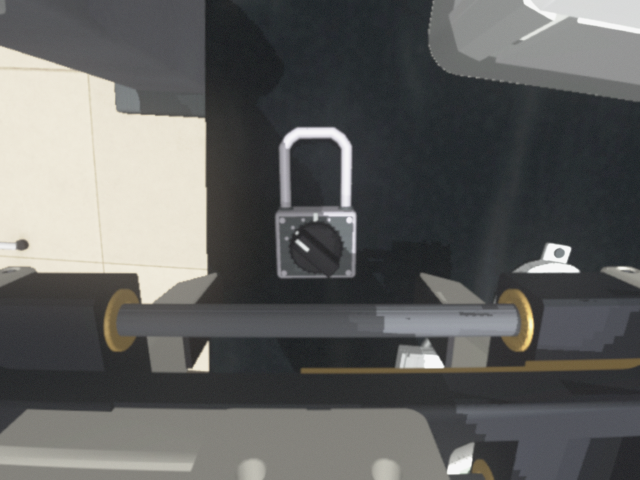

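The lock body in this view spans about (276–355, 208–277), its yaw is square to the tool, and the dial pointer stands at upper left, about 0.84 rad.

```bash
python3 -m pendant '{"slide":[[0.003,-0.003,0.09],[0,0,0.09],[0,0,0.09],[0,0,0.05],[0,0,0.02],[0,0,0],[0,0,0],[0,0,0]],"dr":[[0,0,0],[0,0,0],[0,0,0],[0,0,0],[0,0,0],[0,0,0],[0,0,0],[0,0,0]],"claw":[1,1,1,1,1,1,1,1]}' 20
python3 -m pendant '{"slide":[[0,0,0],[0,0,0],[0,0,0],[0,0,0],[0,0,0],[0,0,0],[0,0,0],[0,0,0]],"dr":[[0,0,0],[0,0,0],[0,0,0],[0,0,0],[0,0,0],[0,0,0],[0,0,0],[0,0,0]],"claw":[0.5,0.5,0.5,0.5,0.5,0.5,0.5,0.5]}' 30
```

```text
clock: 4.3
position: [0.4074, -0.3186, 0.0152]
ee_rot: [2.148, 2.289, 0.001]
force: [0.8, 0.1, -0.6]
width: 0.999
gripper_force: 0.0
clock: 5.1
position: [0.4065, -0.3182, 0.014]
ee_rot: [-2.15, -2.29, -0.0]
force: [0.4, -0.5, 1.1]
width: 0.626
gripper_force: 30.0
```

```bash
python3 -m pendant '{"slide":[[0,0,-0.06],[0,0,-0.12],[0,0,-0.15],[0,0,-0.15],[0,0,-0.07],[0,0,0],[0,0,0]],"dr":[[0,0,0],[0,0,0],[0,0,0],[0,0,0],[0,0,0],[0,0,0],[0,0,0]],"claw":[0.5,0.5,0.5,0.5,0.5,0.5,0.5]}'
python3 -c "
from h import *
plan([.625,-.45,.18],88.2,20)"
```

```text
clock: 5.8
position: [0.4065, -0.3175, 0.1784]
ee_rot: [-2.149, -2.291, -0.001]
force: [-1.2, -0.1, -4.4]
width: 0.631
gripper_force: 30.0
pos [ 0.4065 -0.3175  0.1784] yawY 3.66 tz [-0.e+00  7.e-04 -1.e+00] F [-1.2 -0.1 -4.4] w 58.0 clk 5.8
x20 slide [-0.0451  0.0121 -0.0003] dr [ 2.000e-04 -2.000e-04 -6.148e-01] mm/row 14.0
```

```bash
for i in 1 2; do python3 -m pendant '{"slide":[[-0.045,0.012,0],[-0.045,0.012,0],[-0.045,0.012,0],[-0.045,0.012,0],[-0.045,0.012,0],[-0.045,0.012,0],[-0.045,0.012,0],[-0.045,0.012,0],[-0.045,0.012,0],[-0.045,0.012,0]],"dr":[[0,0,-0.615],[0,0,-0.615],[0,0,-0.615],[0,0,-0.615],[0,0,-0.615],[0,0,-0.615],[0,0,-0.615],[0,0,-0.615],[0,0,-0.615],[0,0,-0.615]],"claw":[0.5,0.5,0.5,0.5,0.5,0.5,0.5,0.5,0.5,0.5]}'; done
python3 -m pendant '{"slide":[[0,0,0],[0,0,0]],"dr":[[0,0,0],[0,0,0]],"claw":[0.5,0.5]}'
python3 - <<'E'
from h import *
plan([.517,-.45,.06],88.2,8)
c=cam('wrist');np.savez('w3.npz',K=c[0],d=c[1],t=c[2],M=c[3])
snap('wrist','w3',None,1.25)
print(1.25*w2px('wrist',[[.517,-.45,.0145]],c))
E
```

```text
clock: 6.8
position: [0.4892, -0.426, 0.176]
ee_rot: [-1.174, -2.91, -0.002]
force: [-0.2, -0.2, -2.5]
width: 0.63
gripper_force: 30.0
clock: 7.8
position: [0.6237, -0.4498, 0.1751]
ee_rot: [-0.045, -3.138, -0.006]
force: [-0.8, -0.1, -2.9]
width: 0.629
gripper_force: 30.0
clock: 8.0
position: [0.6232, -0.45, 0.1762]
ee_rot: [-0.052, -3.138, -0.004]
force: [-0.6, -0.7, -2.6]
width: 0.624
gripper_force: 30.0
pos [ 0.6232 -0.45    0.1762] yawY 88.08 tz [-0.0031  0.0025 -1.    ] F [-0.6 -0.7 -2.6] w 57.4 clk 8.0
x8 slide [ 0.0442 -0.0015  0.0485] dr [ 0.0025 -0.0033 -0.0021] mm/row 19.7
[[392.59386236 128.81029408]]
```

View pics/w3.png

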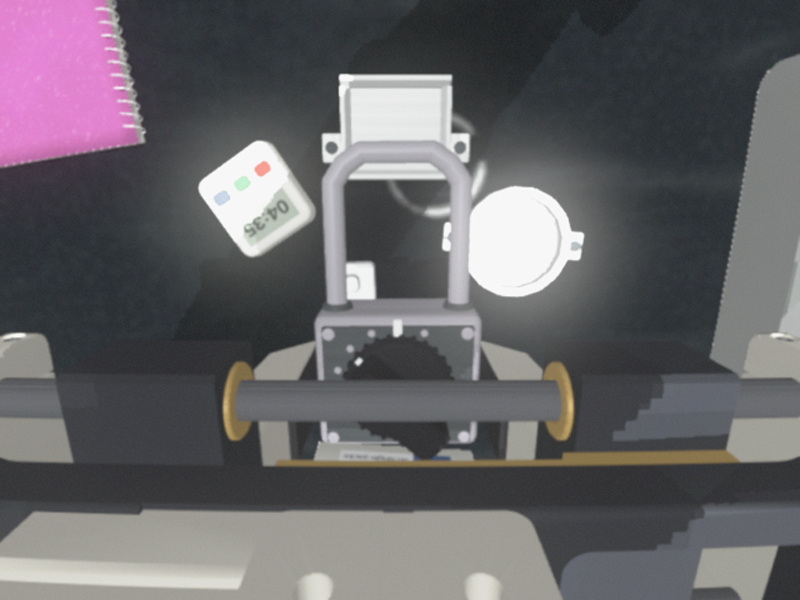

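The lock hangs straight in the gripper, its top screws at (328,336), (466,333), (333,437) and (463,437). The nest's outer corners are at about (340,76), (452,76), (450,180), (342,180), with ear holes at (332,148) and (461,147).

```bash
python3 - <<'E'
from h import *
z=np.load('w3.npz'); c=(z['K'],z['d'],z['t'],z['M'])
s=np.array
f=lambda P:(s(P,float)+.5)/1.25-.5
n=px2w('wrist',f([(340,76),(452,76),(451,180),(342,180)]),.0145,c);print('nest',n.round(4).tolist(),n.mean(0),np.linalg.norm(n-np.roll(n,-1,0),axis=1))
e=px2w('wrist',f([(332,148),(461,147)]),.005,c);print('ears',e.round(4),np.degrees(np.arctan2(*(e[1]-e[0])[[1,0]])))
zt=.1762+.016
l=px2w('wrist',f([(328,336),(466,333),(463,437),(333,437)]),zt,c);print('lock screws',l.round(4).tolist(),l.mean(0))
l=px2w('wrist',f([(317,322),(480,322),(478,442),(319,442)]),zt,c);print('lock',l.round(4).tolist(),l.mean(0),np.linalg.norm(l-np.roll(l,-1,0),axis=1))
E
```

```text
nest [[0.4822, -0.4839, 0.0145], [0.4847, -0.4093, 0.0145], [0.5521, -0.4105, 0.0145], [0.5495, -0.4866, 0.0145]] [ 0.51713814 -0.44758987  0.0145    ] [0.07458289 0.06738325 0.07612968 0.06736191]
ears [[ 0.5271 -0.4935  0.005 ]
 [ 0.5294 -0.4022  0.005 ]] 88.53133136007426
lock screws [[0.6046, -0.4733, 0.1922], [0.6051, -0.4266, 0.1922], [0.6446, -0.4274, 0.1922], [0.643, -0.4743, 0.1922]] [ 0.62432962 -0.45042516  0.1922    ]
lock [[0.5996, -0.4766, 0.1922], [0.6014, -0.422, 0.1922], [0.6468, -0.422, 0.1922], [0.6449, -0.4796, 0.1922]] [ 0.6231717  -0.45002946  0.1922    ] [0.05470447 0.04545842 0.05761686 0.04542803]
```

```bash
python3 -c "
from h import *
plan([.5165,-.4485,.045],88.3,8)"
```

```text
pos [ 0.6229 -0.4505  0.177 ] yawY 88.05 tz [-0.0027  0.0016 -1.    ] F [-1.  -0.2 -3.2] w 57.8 clk 8.05
x8 slide [ 0.0443 -0.0006  0.0551] dr [ 0.0016 -0.0028 -0.0046] mm/row 21.2
```

```bash
python3 -m pendant '{"slide":[[0.04,-0.001,0.04],[0.05,-0.001,0.05],[0.05,-0.001,0.06],[0.05,-0.001,0.06],[0.05,-0.001,0.06],[0.05,0,0.06],[0.04,0,0.06],[0.025,0,0.05],[0,0,0],[0,0,0]],"dr":[[0,-0.005,-0.005],[0,-0.005,-0.005],[0,-0.005,-0.005],[0,-0.005,-0.005],[0.01,0,-0.005],[0,0,-0.005],[0,0,-0.005],[0,0,-0.005],[0,0,0],[0,0,0]],"claw":[0.5,0.5,0.5,0.5,0.5,0.5,0.5,0.5,0.5,0.5]}'
python3 -c "
from h import *
plan([.5165,-.4485,.019],88.3,6)
snap('scene','s1',(290,190,410,280),6)"
```

```text
clock: 9.05
position: [0.5177, -0.4492, 0.0471]
ee_rot: [0.044, 3.139, -0.002]
force: [-0.4, -0.4, -2.6]
width: 0.632
gripper_force: 30.0
pos [ 0.5177 -0.4492  0.0471] yawY 88.38 tz [ 0.0022 -0.0012 -1.    ] F [-0.4 -0.4 -2.6] w 58.2 clk 9.05
x6 slide [0.0007 0.0004 0.0156] dr [-0.0016  0.0031  0.0019] mm/row 4.7
```

View pics/s1.png

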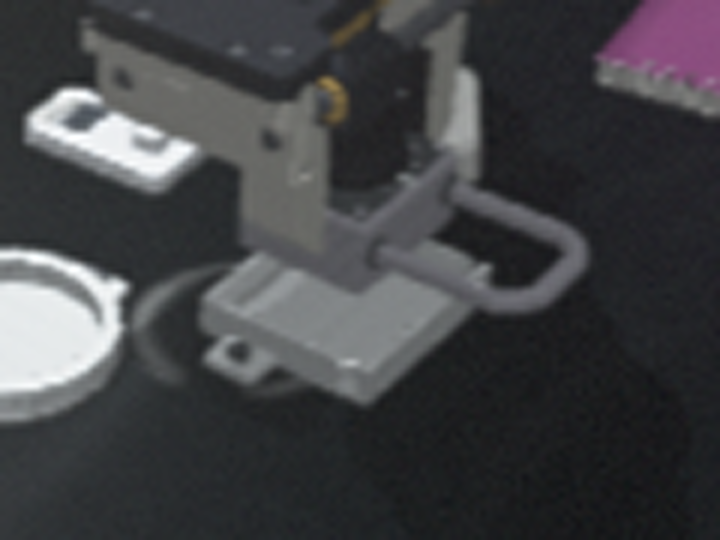

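The scene view shows the lock, shackle toward the robot, hanging about 3 cm above the nest and aligned with it. I'll lower it now.

```bash
python3 -m pendant '{"slide":[[0.004,0.002,0.02],[0,0,0.02],[0,0,0.015],[0,0,0.01],[0,0,0.01],[0,0,0.01],[0,0,0]],"dr":[[0,0.008,0],[0,0.008,0],[0,0,0],[0,0,0],[0,0,0],[0,0,0],[0,0,0]],"claw":[0.5,0.5,0.5,0.5,0.5,0.5,0.5]}' 15
python3 -c "
from h import *
plan([.5165,-.4485,.019],88.3,1)"
```

```text
clock: 9.8
position: [0.5167, -0.4481, 0.0208]
ee_rot: [-0.042, -3.141, 0.001]
force: [-0.6, -0.1, -2.1]
width: 0.628
gripper_force: 15.0
pos [ 0.5167 -0.4481  0.0208] yawY 88.47 tz [-1.e-04 -8.e-04 -1.e+00] F [-0.6 -0.1 -2.1] w 57.8 clk 9.8
x1 slide [ 0.0007 -0.0013  0.0061] dr [-0.0066 -0.0005  0.0249] mm/row 1.9
```

```bash
python3 -m pendant '{"slide":[[0,0,0.004],[0,0,0.004],[0,0,0.002],[0,0,0]],"dr":[[0,0,0],[0,0,0],[0,0,0],[0,0,0]],"claw":[0.5,0.5,0.5,0.5]}'
python3 -m pendant '{"slide":[[0,0,0],[0,0,0],[0,0,0],[0,0,0],[0,0,0],[0,0,0],[0,0,-0.05],[0,0,-0.08],[0,0,-0.1],[0,0,-0.1]],"dr":[[0,0,0],[0,0,0],[0,0,0],[0,0,0],[0,0,0],[0,0,0],[0,0,0],[0,0,0],[0,0,0],[0,0,0]],"claw":[1,1,1,1,1,1,1,1,1,1]}'
```

```text
clock: 10.2
position: [0.5171, -0.4484, 0.019]
ee_rot: [0.042, 3.14, -0.002]
force: [-1.4, 2.0, 4.6]
width: 0.626
gripper_force: 15.0
clock: 11.2
position: [0.5168, -0.4483, 0.1194]
ee_rot: [0.042, 3.141, -0.002]
force: [0.2, 0.6, 0.7]
width: 0.998
gripper_force: 0.0
```

```bash
python3 -m pendant '{"slide":[[-0.08,0,0],[-0.08,0,0],[0,0,0],[0,0,0]],"dr":[[0,0,0],[0,0,0],[0,0,0],[0,0,0]],"claw":[1,1,1,1]}'
python3 - <<'E'
from h import *
plan([.517,-.448,.1],88.3,1)
c=cam('wrist');np.savez('w4.npz',K=c[0],d=c[1],t=c[2],M=c[3])
snap('wrist','w4',(230,90,430,240),4)
print(w2px('wrist',[[.517,-.448,.035]],c))
E
```

```text
clock: 11.6
position: [0.565, -0.4493, 0.1179]
ee_rot: [0.041, 3.141, -0.002]
force: [-0.2, -1.3, -0.9]
width: 0.999
gripper_force: 0.0
pos [ 0.565  -0.4493  0.1179] yawY 88.52 tz [ 5.0e-04 -1.5e-03 -1.0e+00] F [-0.2 -1.3 -0.9] w 91.9 clk 11.6
x1 slide [0.1602 0.0004 0.0597] dr [-0.0127  0.0045  0.0313] mm/row 51.3
[[319.00761142 178.31295886]]
```

View pics/w4.png

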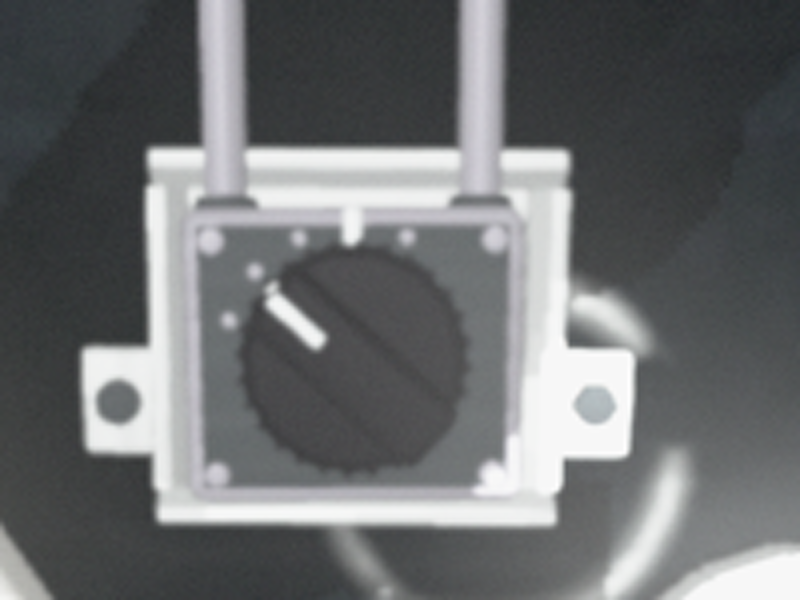

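The lock sits in the nest. The dial is centred at crop (355,358) with the pointer mark running from (325,342) to (272,292), which is 0.84 rad or two clicks from the index.

```bash
python3 - <<'E'
from h import *
z=np.load('w4.npz'); c=(z['K'],z['d'],z['t'],z['M'])
f=lambda P:(np.array(P,float)+.5)/4-.5+[230,90]
print(px2w('wrist',f([(355,358)]),.040,c))
l=px2w('wrist',f([(190,212),(522,212),(520,493),(195,493)]),.035,c);print(l.round(4).tolist(),l.mean(0))
l=px2w('wrist',f([(211,240),(493,240),(491,474),(217,474)]),.035,c);print(l.mean(0))
plan([.517,-.4485,.1],-43.6,18)
E
```

```text
[[ 0.51713651 -0.44841859  0.04      ]]
[[0.4931, -0.4749, 0.035], [0.4945, -0.4204, 0.035], [0.5412, -0.4207, 0.035], [0.5398, -0.4765, 0.035]] [ 0.51712298 -0.44813844  0.035     ]
[ 0.51770234 -0.44878204  0.035     ]
pos [ 0.5642 -0.4497  0.1178] yawY 88.45 tz [-0.     -0.0016 -1.    ] F [-0.5  0.5  1.1] w 91.9 clk 11.65
x18 slide [ 0.0051 -0.0098  0.0033] dr [-4.000e-04  8.000e-04  1.067e+00] mm/row 3.4
```

Lock axis at (0.517, -0.4484).

```bash
for i in 1 2; do python3 -m pendant '{"slide":[[0.005,-0.01,0],[0.005,-0.01,0],[0.005,-0.01,0],[0.005,-0.01,0],[0.005,-0.01,0],[0.005,-0.01,0],[0.005,-0.01,0],[0.005,-0.01,0],[0.005,-0.01,0],[0,0,0]],"dr":[[0,0,1],[0,0,1],[0,0,1],[0,0,1],[0,0,1],[0,0,1],[0,0,1],[0,0,1],[0,0,1],[0,0,0.6]],"claw":[0.5,0.5,0.5,0.5,0.5,0.5,0.5,0.5,0.5,0.5]}'; done
python3 -c "
from h import *
plan([.517,-.4484,.0425],-43.6,5)"
```

```text
clock: 12.65
position: [0.5393, -0.4664, 0.1179]
ee_rot: [1.755, 2.605, -0.002]
force: [0.8, 0.1, 0.0]
width: 0.499
gripper_force: 0.0
clock: 13.65
position: [0.5154, -0.4505, 0.1178]
ee_rot: [2.89, 1.23, 0.0]
force: [0.3, 0.3, -0.3]
width: 0.499
gripper_force: 0.0
pos [ 0.5154 -0.4505  0.1178] yawY -43.9 tz [ 5.e-04 -5.e-04 -1.e+00] F [ 0.3  0.3 -0.3] w 45.9 clk 13.65
x5 slide [ 0.0017 -0.0002  0.0502] dr [ 0.0012  0.0001 -0.0087] mm/row 15.1
```

```bash
python3 -m pendant '{"slide":[[0.004,0,0.05],[0.004,0,0.06],[0,0,0.06],[0,0,0.05],[0,0,0.025],[0,0,0.005],[0,0,0],[0,0,0]],"dr":[[0,0,-0.04],[0,0,0],[0,0,0],[0,0,0],[0,0,0],[0,0,0],[0,0,0],[0,0,0]],"claw":[0.45,0.4,0.4,0.4,0.4,0.4,0.4,0.4]}' 10
python3 -c "
from h import *
plan([.517,-.4484,.0425],-43.6,1)"
```

```text
clock: 14.45
position: [0.5186, -0.4495, 0.0431]
ee_rot: [2.882, 1.245, 0.001]
force: [-0.3, -0.5, 0.1]
width: 0.402
gripper_force: 0.0
pos [ 0.5186 -0.4495  0.0431] yawY -43.26 tz [ 0.0013 -0.0021 -1.    ] F [-0.3 -0.5  0.1] w 37.0 clk 14.45
x1 slide [-0.0009 -0.0064  0.0019] dr [0.0195 0.0053 0.049 ] mm/row 2.0
```

Correct the 2 mm, then grip the bar with moderate force.

```bash
python3 -m pendant '{"slide":[[-0.001,-0.006,0],[0,0,0],[0,0,0],[0,0,0],[0,0,0],[0,0,0],[0,0,0],[0,0,0],[0,0,0]],"dr":[[0.02,0,0.04],[0,0,0],[0,0,0],[0,0,0],[0,0,0],[0,0,0],[0,0,0],[0,0,0],[0,0,0]],"claw":[0.3,0.1,0,0,0,0,0,0,0]}' 12
python3 -c "
from h import *
plan([.517,-.4484,.0425],-43.6,1)"
```

```text
clock: 15.35
position: [0.5171, -0.4481, 0.0425]
ee_rot: [-2.886, -1.239, 0.001]
force: [1.9, -1.1, 1.0]
width: 0.132
gripper_force: 12.0
pos [ 0.5171 -0.4481  0.0425] yawY -43.53 tz [-8.e-04  1.e-04 -1.e+00] F [ 1.9 -1.1  1. ] w 12.2 clk 15.35
x1 slide [-0.0009  0.0005  0.0001] dr [-0.0055  0.004   0.0099] mm/row 0.3
```

```bash
for i in 1 2; do python3 -m pendant '{"slide":[[0,0,0],[0,0,0],[0,0,0],[0,0,0],[0,0,0],[0,0,0],[0,0,0]],"dr":[[0,0,0.7],[0,0,0.7],[0,0,0.7],[0,0,0.7],[0,0,0.7],[0,0,0],[0,0,0]],"claw":[0,0,0,0,0,0,0]}'; 
python3 -c "
from h import *
plan([.517,-.4484,.0425],-91.7,1);print(arm.observe()['ft_torque'])"; done
```

```text
clock: 16.05
position: [0.5163, -0.4481, 0.0424]
ee_rot: [-3.08, -0.613, 0.003]
force: [-1.5, 0.6, 3.8]
width: 0.133
gripper_force: 12.0
pos [ 0.5163 -0.4481  0.0424] yawY -67.49 tz [-1.9e-03  3.0e-04 -1.0e+00] F [-1.5  0.6  3.8] w 12.2 clk 16.05
x1 slide [ 0.0017  0.0018 -0.0002] dr [-0.0057  0.0153  3.521 ] mm/row 0.7
[-0.02405613  0.54099945 -0.08257919]
clock: 16.75
position: [0.5163, -0.4481, 0.0424]
ee_rot: [-3.141, 0.043, 0.003]
force: [-1.3, -0.4, 3.8]
width: 0.129
gripper_force: 12.0
pos [ 0.5163 -0.4481  0.0424] yawY -91.55 tz [-1.8e-03  3.0e-04 -1.0e+00] F [-1.3 -0.4  3.8] w 11.9 clk 16.75
x1 slide [ 0.0022  0.0008 -0.0002] dr [-0.0025  0.0148  0.0212] mm/row 0.7
[-0.03128411  0.64746546 -0.06037568]
```

```bash
python3 -m pendant '{"slide":[[0,0,0],[0,0,0],[0,0,0],[0,0,-0.06],[0,0,-0.1],[-0.1,0,-0.1],[-0.16,0,0],[-0.1,0,0],[0,0,0],[0,0,0]],"dr":[[0,0,0],[0,0,0],[0,0,0],[0,0,0],[0,0,0],[0,0,0],[0,0,0],[0,0,0],[0,0,0],[0,0,0]],"claw":[0.4,0.4,0.4,0.4,0.4,0.4,0.4,0.4,0.4,0.4]}'
python3 - <<'E'
from h import *
plan([.438,-.4457,.06],-1.7,14)
c=cam('wrist');np.savez('w5.npz',K=c[0],d=c[1],t=c[2],M=c[3])
print(w2px('wrist',[[.517,-.448,.04],[.438,-.4457,.021]],c))
snap('wrist','w5',(220,50,420,300),2.4)
E
```

```text
clock: 17.75
position: [0.4092, -0.4451, 0.1217]
ee_rot: [-3.141, 0.047, -0.001]
force: [-0.3, -0.1, 0.3]
width: 0.398
gripper_force: 0.0
pos [ 0.4092 -0.4451  0.1217] yawY -91.72 tz [ 6.e-04  3.e-04 -1.e+00] F [-0.3 -0.1  0.3] w 36.6 clk 17.75
x14 slide [0.0057 0.005  0.0147] dr [ 1.000e-04 -4.000e-04 -9.352e-01] mm/row 5.0
[[317.08134662  84.87772397]
 [317.28636636 204.58030224]]
```

View pics/w5.png

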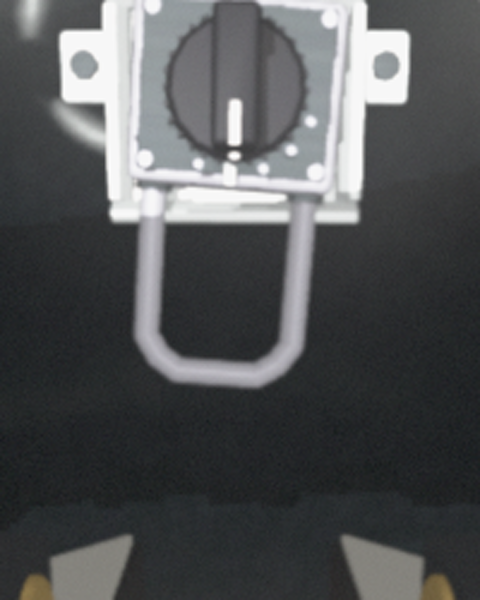

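The dial pointer, crop (235,100–150), points at the index bar at (230,175) to within about 0.06 rad. The lock has yawed about 3° clockwise in its clearance, and the middle of the bow is at crop (218,375).

```bash
python3 - <<'E'
from h import *
z=np.load('w5.npz'); c=(z['K'],z['d'],z['t'],z['M'])
f=lambda P:(np.array(P,float)+.5)/2.4-.5+[220,50]
print(px2w('wrist',f([(218,375),(180,371),(256,377),(148,260),(300,265)]),.022,c).round(4))
l=px2w('wrist',f([(135,180),(330,190)]),.035,c);print(l, np.degrees(np.arctan2(*(l[0]-l[1])[[1,0]])))
b=px2w('wrist',f([(218,375)]),.021,c)[0]; print(b)
plan([b[0],b[1],.06],-4.5,12)
E
```

```text
[[ 0.4373 -0.4407  0.022 ]
 [ 0.4389 -0.4292  0.022 ]
 [ 0.4363 -0.4523  0.022 ]
 [ 0.4722 -0.4212  0.022 ]
 [ 0.4694 -0.4661  0.022 ]]
[[ 0.494013   -0.42012941  0.035     ]
 [ 0.4897664  -0.47372946  0.035     ]] 85.47006196536485
[ 0.43712951 -0.44071371  0.021     ]
pos [ 0.4101 -0.4449  0.1213] yawY -91.62 tz [ 2.e-04  2.e-04 -1.e+00] F [-0.4  0.5  0.3] w 36.6 clk 17.8
x12 slide [0.0073 0.0041 0.017 ] dr [ 0.0000e+00 -2.0000e-04 -1.0559e+00] mm/row 5.7
```

```bash
python3 -m pendant '{"slide":[[0.007,0.004,0],[0.007,0.004,0],[0.007,0.004,0],[0.007,0.004,0],[0.007,0.004,0],[0.007,0.004,0],[0.007,0.004,0.03],[0.007,0.004,0.03],[0.007,0.004,0.03],[0.007,0.004,0.03]],"dr":[[0,0,-1.05],[0,0,-1.05],[0,0,-1.05],[0,0,-1.05],[0,0,-1.05],[0,0,-1.05],[0,0,-1.05],[0,0,-1.05],[0,0,-1.05],[0,0,-1.05]],"claw":[0.33,0.33,0.33,0.33,0.33,0.33,0.33,0.33,0.33,0.33]}'
python3 -m pendant '{"slide":[[0.007,0.004,0.03],[0.007,0.004,0.03],[0,0,0],[0,0,0]],"dr":[[0,0,-1.05],[0,0,-1.05],[0,0,0],[0,0,0]],"claw":[0.33,0.33,0.33,0.33]}'
python3 -c "
from h import *
plan([.4375,-.441,.008],-4,5)"
```

```text
pos [ 0.4101 -0.4449  0.1213] yawY -91.62 tz [ 2.e-04  2.e-04 -1.e+00] F [-0.4  0.5  0.3] w 36.6 clk 17.8
x5 slide [0.0183 0.0087 0.0755] dr [ 0.0000e+00 -5.0000e-04 -2.5488e+00] mm/row 23.5out of range: row 1 has -1.05, outside -1 to 1
out of range: row 1 has -1.05, outside -1 to 1
```

```bash
python3 -m pendant '{"slide":[[0.007,0.004,0],[0.007,0.004,0],[0.007,0.004,0],[0.007,0.004,0],[0.007,0.004,0],[0.007,0.004,0],[0.007,0.004,0.03],[0.007,0.004,0.03],[0.007,0.004,0.03],[0.007,0.004,0.03]],"dr":[[0,0,-1],[0,0,-1],[0,0,-1],[0,0,-1],[0,0,-1],[0,0,-1],[0,0,-1],[0,0,-1],[0,0,-1],[0,0,-1]],"claw":[0.33,0.33,0.33,0.33,0.33,0.33,0.33,0.33,0.33,0.33]}'
python3 -m pendant '{"slide":[[0.007,0.004,0.03],[0.007,0.004,0.03],[0.004,0.002,0],[0,0,0],[0,0,0]],"dr":[[0,0,-1],[0,0,-1],[0,0,-0.7],[0,0,0],[0,0,0]],"claw":[0.33,0.33,0.33,0.33,0.33]}'
python3 -c "
from h import *
plan([.4375,-.441,.008],-4,5)"
```

```text
clock: 18.8
position: [0.4335, -0.4449, 0.0842]
ee_rot: [-2.612, -1.745, 0.001]
force: [-0.1, -0.1, -0.3]
width: 0.33
gripper_force: 0.0
clock: 19.3
position: [0.4371, -0.4409, 0.0666]
ee_rot: [-2.305, -2.133, 0.001]
force: [0.3, -0.4, -0.6]
width: 0.329
gripper_force: 0.0
pos [ 0.4371 -0.4409  0.0666] yawY -4.44 tz [-8.e-04  1.e-04 -1.e+00] F [ 0.3 -0.4 -0.6] w 30.3 clk 19.3
x5 slide [-0.      0.0003  0.0391] dr [-0.0013 -0.0001 -0.0128] mm/row 11.7
```

```bash
python3 -m pendant '{"slide":[[0,0,0.04],[0,0,0.04],[0,0,0.04],[0,0,0.04],[0,0,0.02],[0,0,0.014],[0,0,0],[0,0,0]],"dr":[[0,0,0],[0,0,0],[0,0,0],[0,0,0],[0,0,0],[0,0,0],[0,0,0],[0,0,0]],"claw":[0.33,0.33,0.33,0.33,0.33,0.33,0.33,0.33]}' 25
python3 -m pendant '{"slide":[[0,0,0],[0,0,0],[0,0,0],[0,0,0],[0,0,0],[0,0,0],[0,0,0]],"dr":[[0,0,0],[0,0,0],[0,0,0],[0,0,0],[0,0,0],[0,0,0],[0,0,0]],"claw":[0,0,0,0,0,0,0]}'
```

```text
clock: 20.1
position: [0.4361, -0.441, 0.0085]
ee_rot: [-2.304, -2.135, 0.001]
force: [0.1, -0.5, -0.0]
width: 0.329
gripper_force: 0.0
clock: 20.8
position: [0.4364, -0.4411, 0.0085]
ee_rot: [-2.304, -2.135, 0.001]
force: [1.7, -1.1, 1.2]
width: 0.068
gripper_force: 25.0
```

```bash
python3 -m pendant '{"slide":[[0,-0.01,0],[0,-0.01,0],[0,-0.01,0],[0,-0.01,0],[0,-0.01,0],[0,-0.01,0],[0,0,0]],"dr":[[0,0,0],[0,0,0],[0,0,0],[0,0,0],[0,0,0],[0,0,0],[0,0,0]],"claw":[0,0,0,0,0,0,0]}'
python3 -m pendant '{"slide":[[0,-0.006,0],[0,-0.006,0],[0,-0.006,0],[0,0,0]],"dr":[[0,0,0],[0,0,0],[0,0,0],[0,0,0]],"claw":[0,0,0,0]}'
```

```text
clock: 21.5
position: [0.4172, -0.4393, 0.0082]
ee_rot: [-2.303, -2.133, 0.001]
force: [-0.7, -0.7, 0.4]
width: 0.07
gripper_force: 25.0
clock: 21.9
position: [0.414, -0.4396, 0.0086]
ee_rot: [2.303, 2.135, -0.0]
force: [4.6, -3.8, -0.9]
width: 0.07
gripper_force: 25.0
```

```bash
for i in 1 2 3; do python3 -m pendant '{"slide":[[0,-0.004,0],[0,-0.004,0],[0,0,0]],"dr":[[0,0,0],[0,0,0],[0,0,0]],"claw":[0,0,0]}' | head -4; done
```

```text
clock: 22.2
position: [0.4137, -0.4399, 0.0089]
ee_rot: [2.299, 2.135, 0.001]
force: [11.7, -4.1, -4.8]
clock: 22.5
position: [0.4135, -0.4401, 0.0093]
ee_rot: [2.296, 2.134, 0.003]
force: [17.1, -6.4, -5.7]
clock: 22.8
position: [0.4133, -0.4403, 0.0096]
ee_rot: [2.292, 2.134, 0.004]
force: [22.8, -7.3, -7.9]
```

```bash
python3 -m pendant '{"slide":[[0,0.008,0],[0,0.012,0],[0,0,0],[0,0,0],[0,0,0],[0,0,0],[0,0,0]],"dr":[[0,0,0],[0,0,0],[0,0,0],[0,0,0],[0,0,0],[0,0,0],[0,0,0]],"claw":[0,0,0.33,0.33,0.33,0.33,0.33]}'
python3 -m pendant '{"slide":[[0,0,-0.05],[0,0,-0.08],[0,0,-0.1],[0,0,-0.1],[0,0,-0.05],[0,0,0],[0,0,0],[0,0,0],[0,0,0],[0,0,0]],"dr":[[0,0,0],[0,0,0],[0,0,0],[0,0,0],[0,0,0],[0,0,1],[0,0,1],[0,0,1],[0,0,1],[0,0,1]],"claw":[0.33,0.33,0.33,0.5,1,1,1,1,1,1]}'
python3 -m pendant '{"slide":[[0,0,0],[0,0,0],[0,0,0],[0,0,0],[0,0,0],[0,0,0],[0,0,0],[0,0,0],[0,0,0],[0,0,0]],"dr":[[0,0,1],[0,0,1],[0,0,1],[0,0,1],[0,0,1],[0,0,1],[0,0,1],[0,0,0.7],[0,0,0],[0,0,0]],"claw":[1,1,1,1,1,1,1,1,1,1]}'
python3 - <<'E'
from h import *
plan([.517,-.448,.12],-92,5)
c=cam('wrist');np.savez('w6.npz',K=c[0],d=c[1],t=c[2],M=c[3])
print(w2px('wrist',[[.517,-.448,.04],[.438,-.4457,.021]],c))
snap('wrist','w6',(220,50,420,300),2.4)
E
```

```text
clock: 23.5
position: [0.4111, -0.4387, 0.0082]
ee_rot: [-2.303, -2.134, 0.001]
force: [-0.3, 0.6, 0.4]
width: 0.327
gripper_force: 0.0
clock: 24.5
position: [0.4115, -0.4387, 0.1225]
ee_rot: [-2.835, -1.352, 0.001]
force: [-0.8, 0.1, 0.3]
width: 0.889
gripper_force: 0.0
clock: 25.5
position: [0.4116, -0.4388, 0.1223]
ee_rot: [-3.141, 0.042, 0.002]
force: [-0.2, 0.5, 0.6]
width: 1.0
gripper_force: 0.0
pos [ 0.4116 -0.4388  0.1223] yawY -91.52 tz [-1.6e-03  6.0e-04 -1.0e+00] F [-0.2  0.5  0.6] w 92.0 clk 25.5
x5 slide [0.0704 0.0041 0.0015] dr [-0.0009  0.0027  0.0141] mm/row 21.2
[[327.82876012  88.42068264]
 [326.14635024 207.19409562]]
```

View pics/w6.png

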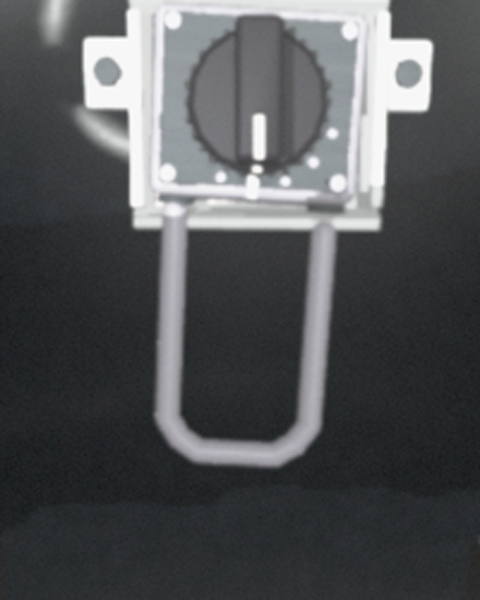

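The shackle is out about 22 mm, with the bow now at crop (235,453). The pointer at (258,115–160) is still at the index (252,187), the dial centre is at (258,95), and the body is yawed about 3.6° in the nest.

```bash
python3 - <<'E'
from h import *
z=np.load('w6.npz'); c=(z['K'],z['d'],z['t'],z['M'])
f=lambda P:(np.array(P,float)+.5)/2.4-.5+[220,50]
d=px2w('wrist',f([(258,95)]),.040,c)[0];print(d)
s=px2w('wrist',f([(173,20),(350,31),(168,173),(338,183)]),.035,c);print(s.mean(0),np.degrees([np.arctan2(*(s[0]-s[1])[[1,0]]),np.arctan2(*(s[2]-s[3])[[1,0]])]))
plan([d[0],d[1],.08],-94.5,6)
E
```

```text
[ 0.51648952 -0.44759621  0.04      ]
[ 0.51526134 -0.44751212  0.035     ] [85.26490206 85.30391523]
pos [ 0.4116 -0.4388  0.1224] yawY -91.52 tz [-1.3e-03  6.0e-04 -1.0e+00] F [ 0.5  0.3 -0.4] w 92.1 clk 25.55
x6 slide [0.0585 0.0021 0.0235] dr [-0.0007  0.0018  0.0721] mm/row 18.9
```

```bash
python3 -m pendant '{"slide":[[0.0585,0.002,0],[0.0585,0.002,0],[0.0585,0.002,0.02],[0.0585,0.002,0.04],[0.0585,0.002,0.04],[0.0585,0.002,0.04],[0,0,0],[0,0,0]],"dr":[[0,0,0.07],[0,0,0.07],[0,0,0.07],[0,0,0.07],[0,0,0.08],[0,0,0.09],[0,0,0],[0,0,0]],"claw":[1,1,1,1,1,1,1,1]}'
python3 -c "
from h import *
plan([.516,-.4476,.020],-94.6,5)"
```

```text
clock: 26.35
position: [0.516, -0.4478, 0.0793]
ee_rot: [-3.138, 0.13, 0.005]
force: [-1.7, 0.1, 1.0]
width: 1.0
gripper_force: 0.0
pos [ 0.516  -0.4478  0.0793] yawY -94.73 tz [-3.e-03  8.e-04 -1.e+00] F [-1.7  0.1  1. ] w 92.0 clk 26.35
x5 slide [ 0.     -0.0001  0.0395] dr [-0.001   0.005  -0.0037] mm/row 11.9
```

```bash
python3 -m pendant '{"slide":[[0,0,0.04],[0,0,0.04],[0,0,0.04],[0,0,0.04],[0,0,0.025],[0,0,0.012],[0,0,0],[0,0,0]],"dr":[[0,0.02,0],[0,0,0],[0,0,0],[0,0,0],[0,0,0],[0,0,0],[0,0,0],[0,0,0]],"claw":[1,1,1,1,1,1,1,1]}' 40
python3 -m pendant '{"slide":[[0,0,0],[0,0,0],[0,0,0],[0,0,0],[0,0,0],[0,0,0],[0,0,0],[0,0,0]],"dr":[[0,0,0],[0,0,0],[0,0,0],[0,0,0],[0,0,0],[0,0,0],[0,0,0],[0,0,0]],"claw":[0.5,0.5,0.5,0.5,0.5,0.5,0.5,0.5]}'
python3 -c "
from h import *
plan([.516,-.4476,.020],-94.6,1)"
```

```text
clock: 27.15
position: [0.5167, -0.4481, 0.0214]
ee_rot: [3.139, -0.13, 0.002]
force: [0.3, -0.6, -0.4]
width: 1.0
gripper_force: 0.0
clock: 27.95
position: [0.5167, -0.4477, 0.0212]
ee_rot: [-3.138, 0.13, -0.002]
force: [1.0, 0.6, 2.1]
width: 0.627
gripper_force: 40.0
pos [ 0.5167 -0.4477  0.0212] yawY -94.75 tz [ 1.3e-03  4.0e-04 -1.0e+00] F [1.  0.6 2.1] w 57.7 clk 27.95
x1 slide [-0.0023 -0.0001  0.0038] dr [-0.0044 -0.0104 -0.0223] mm/row 1.3
```

```bash
python3 -m pendant '{"slide":[[0,0,-0.01],[0,0,-0.02],[0,0,-0.03],[0,0,-0.05],[0,0,-0.08],[0,0,-0.1],[0,0,-0.12],[0,0,-0.12],[0,0,-0.1],[0,0,-0.08]],"dr":[[0,0,0],[0,0,0],[0,0,0],[0,0,0],[0,0,0],[0,0,0],[0,0,0],[0,0,0],[0,0,0],[0,0,0]],"claw":[0.5,0.5,0.5,0.5,0.5,0.5,0.5,0.5,0.5,0.5]}'
python3 -m pendant '{"slide":[[0,0,-0.05],[0,0,-0.02],[0,0,0],[0,0,0],[0,0,0],[0,0,0],[0,0,0],[0,0,0],[0,0,0]],"dr":[[0,0,0],[0,0,0],[0,0,0],[0,0,0],[0,0,0],[0,0,0],[0,0,0],[0,0,0],[0,0,0]],"claw":[0.5,0.5,0.5,0.5,0.5,0.5,0.5,0.5,0.5]}'
python3 -c "
from h import *
snap('scene','s2')"
```

```text
clock: 28.95
position: [0.5159, -0.4485, 0.2376]
ee_rot: [3.137, -0.132, 0.004]
force: [0.5, 0.5, -3.0]
width: 0.626
gripper_force: 40.0
clock: 29.85
position: [0.5163, -0.4478, 0.2549]
ee_rot: [-3.139, 0.13, -0.001]
force: [-0.1, 0.1, -4.1]
width: 0.623
gripper_force: 40.0
```

View pics/s2.png

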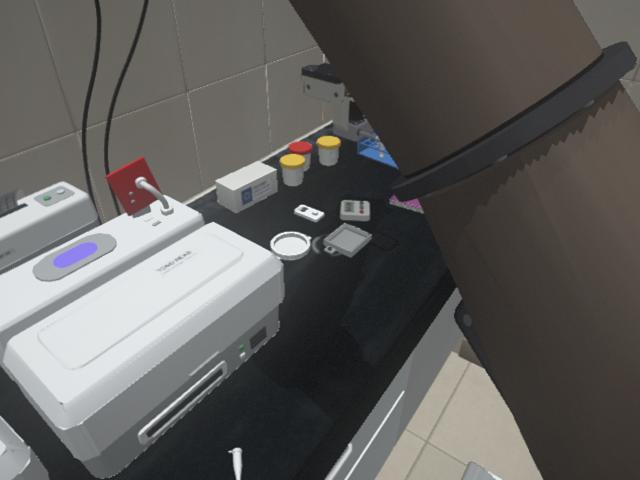

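The nest at (347,240) is empty, the bystanders stand where they were, and the lock is in the gripper about 24 cm up (57 mm opening, about 3 to 4 N of weight). I'm handing in.

```bash
python3 -c "
from cell import arm
print(arm.sign_off())"
```

```text
the job is handed in; nothing more can be done
None
```

I handed the job in at about 30 s with the open lock held still in the gripper about 24 cm up and the bystanders in place; the dial settled about 0.06 rad from its index (limit 0.12), I did not re-check the shackle by camera after the lift, and I viewed 11 pictures, one over the limit of 10.

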